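# Mesh the cup on the pigment mill and hold it down

### The arm

A 6-joint arm with a two-finger parallel gripper is mounted at the origin on the work surface. World frame = base frame: x ahead of the robot, y to its left, z up, the work surface at z = 0. Lengths are in m, angles in degrees, forces in N, time in s.
With the tool pointing down it reaches from about 0.275 to 0.75 m from the base axis. Payload 10.2 kg.
Tool frame: the origin (TCP) lies at the very end of the fingers, on their centre line; the grasp point (between the pads) lies 19 mm behind it (robot.hold_point_z is the distance from the TCP to the grasp point, in m); z points along the fingers, y is the line along which they close (so a half turn about z gives the same grasp; the last joint's range is limited). The gripper opens to 85 mm and grips with 20 to 120 N. Pads are 22 mm wide; open, the fingers measure 114 mm over their backs; the gripper's body (76 mm by 85 mm) begins 54 mm behind the grasp point. The pads swing forward as they close: fully open they stand 13 mm farther back than shut.
Start: joints at [54.695, 17.928, 85.812, -0, 76.261, -12.8], TCP at [0.201, 0.485, 0.231] pointing down, gripper open.
Joint ranges: [-168.41, 168.41], [-55.51, 124.54], [10.69, 146.95], [-70.63, 250.63], [1, 178], [-165.06, 165.06]. Speed limits (degrees/s): [136.94, 136.94, 172.46, 180, 180, 180].

### API

Orientations are given as a 3x3 rotation matrix whose columns are the frame's x, y, z axes.
In Python, from cell import robot, cams, sign_off gives the robot as it stands. The module is installed in compiled form; this text tells all that it offers. Calls block until the motion is done:
- robot.move_to(position, orientation): joint-space move of the TCP to a pose.
- robot.line_to(position, rate=0.15, orientation=None): straight line of the TCP; orientation=None keeps the orientation; rate is the mean speed in m/s.
- robot.move_joints(angles): joint-space move.
- robot.move_gripper(opening, force=None): finger opening in m; force is the grip in N (None keeps the last); returns when the fingers have stopped.
- robot.hold(seconds).
- robot.ik(position, orientation): joint angles nearest the present ones, or None.
- robot.get_state(): the state.
- cams.read_camera(name): name is "scene" or "side" or "wrist"; returns a dict with "color" (480x640x3 uint8, red, green, blue), "vertical_fov" (degrees; the focal length in pixels is half the picture's height over the tangent of half this angle, whatever the lens; pixels are square), "cx", "cy" (the principal point, pixels), "dist" ([k1, k2, p1, p2, k3] as OpenCV has them; the pictures are not rectified), "extrinsics" (4x4, takes a point from world to camera coordinates). Camera axes: x right, y up, looking along -z (the intrinsics and any distortion apply to the point x, -y, -z); pixel columns grow to the right and rows downward; lengths in m; the calibration is good to about 2 mm. A picture is of the moment at which its call begins. There is no depth.
A pose or a line that the arm cannot do raises robot.Unreachable and nothing moves.
- sign_off(): hands the job in; it is judged then, once.
The state is a dict: "clock": time; "q": joint angles; "qvel": joint speeds; "joint_efforts": joint torques, N m; "ee_pos": TCP position; "ee_rot": TCP orientation; "wrist_force": force on the tool from outside, world axes, zero at the start; "torque": the same for the moment, N m; "finger_gap": finger opening in m; "grasp_force": force on a finger pad.
Only numpy, scipy, OpenCV 4.12 (cv2) and the standard library are available. Lean on these libraries where they do the work, as an engineer would, in place of code of your own. Each camera call takes 0.05 s, during which the arm holds its last target. There are 200 camera calls.

### The job

Put the tall steel cup on the pigment mill and hold it down as if to run it: lower the cup upright into the mill's collar, feel with a light push and turn it until its teeth drop in between those of the drive, then press it fully down against the sprung seat. Finish while still holding it pressed fully down. Never force the cup on the mill, and leave the short cup and everything else where it stands.

Things in the scene. Friction and masses are not known exactly. Their poses are not given: they have to be found in the camera images.
- mill: Cordless pigment mill (like a small personal blender base), fixed to the table: white round motor housing, 120 mm across at the foot, with a black collar on top, 91 mm across, bore 70 mm wide, rim 107 mm above the table. Origin: centre of its underside on the table, z up along its axis. Inside the collar are a sprung seat disc and the toothed drive
- mill_mouth (a point): Centre of the mill collar's rim, on the mill's axis, 107 mm above the table; straight sides 24 mm down to the seat
- mill_drive (a point): Centre of the top of the steel drive inside the collar, 94 mm above the table: 13 mm below the rim, 11 mm above the seat. A six-toothed star, 40 mm across, teeth 4 mm wide, flat-topped, 60 degrees apart. It has stopped at any angle, which neither this point nor the mill's yaw tells (seen from above, or felt). It turns only stiffly (0.15 N m): light rubbing does not turn it
- mill_seat (a point): Centre of the round black sprung seat at rest, 83 mm above the table (the drive rises through it); the cup's foot comes to stand on it, then pushes it up to 6 mm further down
- seat (a joint): How far the mill's sprung seat is pressed down, in m: 0 at rest, 0.006 fully down. The spring is preloaded: it starts to give at 6 N and needs 12 N fully down, so the cup's own weight does not press it. The mill's switch closes at 0.004
- tall_cup: Tall closed mill cup to be mounted, 0.24 to 0.40 kg, standing loose on the table: steel barrel 52 mm across from 44 to 108 mm above the underside (grip it there, from above); black flange from 34 to 44 mm, 74 mm across, with six lugs (79 mm over them); below it a round foot 65 mm across, its edge tapering to 56 mm over the lowest 6 mm. Origin: centre of its underside, z up to the closed top
- tall_cup_teeth (a point): On the tall cup's axis, 2 mm above its underside, at the tips of its teeth: the foot is hollow below (20 mm deep) with six steel teeth 3.2 mm wide, 60 degrees apart, reaching inwards to 13.5 mm from the axis. One lies along the cup's +x; each lug of the flange is over a tooth
- tall_cup_top (a point): Centre of the tall cup's closed top, 108 mm above its underside. On the mill, teeth on teeth, the underside stands 92 mm above the table and must not be forced. The teeth pass within about 10 degrees either side of mesh; then the cup goes down 9 mm on to the seat (underside at 83 mm) and can be pressed a further 6 mm (77 mm)
- short_cup: Shallow mill cup with the same black foot but a wider, lower steel top, 62 mm across, 70 mm high in all; not wanted now, leave it alone. Origin: centre of its underside
- jar: Clear paint jar with green lid, 60 mm across, 65 mm high, leave alone. Origin: centre of its underside
- bottle: Yellow paint bottle, 62 mm across, 185 mm high, leave alone. Origin: centre of its underside
- brush_pot: Paint-spotted pot full of brushes, 96 mm across, 250 mm high with the brushes, leave alone. Origin: centre of its underside
- tape: Roll of paper tape lying flat, 90 mm across, 24 mm high, leave alone. Origin: centre of its underside
- palette_knife: Palette knife lying flat, 220 mm long, 20 mm wide, 13 mm high, blade to its +x, leave alone. Origin: at the blade end of its handle, on the table
- brush: Flat paintbrush lying flat, 225 mm long, 19 mm wide, 11 mm high, bristles to its +x, leave alone. Origin: about its middle, on the table

How it is judged:
By the outcome, as a careful person would: the job done as asked, in the order asked, and still so for the second after the job is handed in, while the arm keeps its last pose, push and grip.
It also fails if it takes over 48 s, if anything falls off the work surface, if the arm or the gripper's body presses on something with over 40 N, if the wrist force passes 120 N, or if a joint passes its speed limit or range.

## Working session

There is one attempt and no reset: what is moved stays moved. The work goes in short steps, each a Python script; the robot and the scene stay as the last script left them, time stands still between calls to the robot, and variables do not carry over. Pictures are saved under pics/ and viewed, at most 10 in all, crops included, and the job is handed in when it is done.

```bash
mkdir -p pics; cat > h.py <<'E'
import numpy as np, cv2
from cell import robot, cams, sign_off
def cam(n):
    c=cams.read_camera(n); f=240/np.tan(np.radians(c["vertical_fov"])/2)
    c["K"]=np.array([[f,0,c["cx"]],[0,f,c["cy"]],[0,0,1.]]); c["d"]=np.array(c["dist"],float); return c
def ray(c,uv):
    p=cv2.undistortPoints(np.array(uv,float).reshape(-1,1,2),c["K"],c["d"]).reshape(-1,2)
    E=np.array(c["extrinsics"]); R,t=E[:3,:3],E[:3,3]
    d=np.c_[p[:,0],-p[:,1],-np.ones(len(p))]@R
    return -R.T@t,d
def onz(c,uv,z):
    o,d=ray(c,uv); return o+d*((z-o[2])/d[:,2])[:,None]
def proj(c,P):
    E=np.array(c["extrinsics"]); q=np.atleast_2d(P)@E[:3,:3].T+E[:3,3]; q=q*[1,-1,-1]
    return cv2.projectPoints(q,np.zeros(3),np.zeros(3),c["K"],c["d"])[0].reshape(-1,2)
def save(c,n): cv2.imwrite("pics/"+n,c["color"][:,:,::-1])
def Rd(a):  # tool down, tool y axis at angle a (deg) in world
    a=np.radians(a); y=np.array([np.cos(a),np.sin(a),0]); z=np.array([0,0,-1.]); return np.c_[np.cross(y,z),y,z]
E
python3 - <<'E'
from h import *
for n in ("scene","side","wrist"):
    c=cam(n); save(c,n+"0.png"); E=np.array(c["extrinsics"]); print(n,c["vertical_fov"],c["cx"],c["cy"],c["dist"],(-E[:3,:3].T@E[:3,3]).round(3))
s=robot.get_state(); print(s["clock"],s["ee_pos"],s["ee_rot"],s["wrist_force"],robot.hold_point_z)
E
```

```text
scene 56.048341115476205 313.68076460962175 245.95545303531605 [-0.06399795  0.          0.          0.          0.        ] [ 0.876 -0.423  0.885]
side 42.266229706706525 317.72205308855234 228.64309069372916 [-0.01616244  0.          0.          0.          0.        ] [0.518 0.999 0.878]
wrist 63.014509651808595 319.58876212263766 235.74068163401358 [-0.01089843  0.          0.          0.          0.        ] [0.14  0.511 0.375]
0.15 [0.20086854 0.48486653 0.23090695] [[-9.23844361e-01  3.82768014e-01 -4.93960284e-04]
 [ 3.82768292e-01  9.23844092e-01 -7.26918755e-04]
 [ 1.78101042e-04 -8.60632127e-04 -9.99999614e-01]] [-0.21050878  0.18200999  0.13640819] 0.0187
```

View pics/scene0.png

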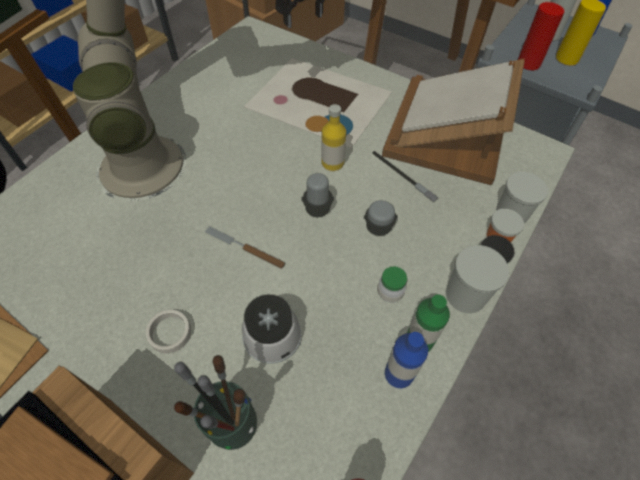

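View pics/side0.png

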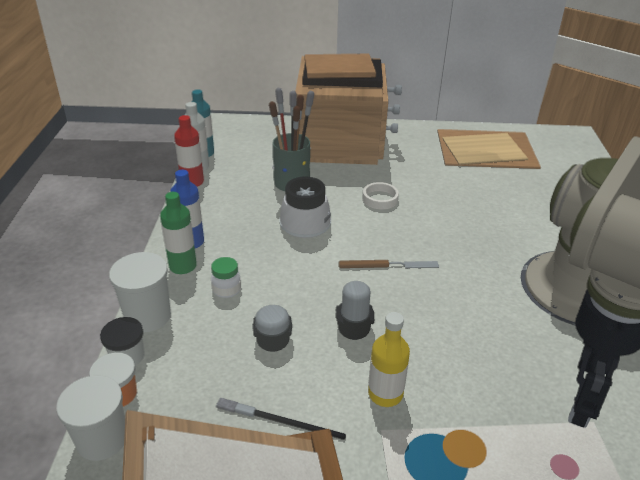

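The scene view shows the mill collar at about (269,318) with a visible star, and the tall cup's top at about (318,182). In the side view the collar is at (306,188) and the cup top at (356,290). Next I compute rough positions and take close looks from above each.

```bash
python3 - <<'E'
from h import *
s=cam("scene"); d=cam("side")
def tri(a,b):
    o1,r1=ray(s,[a]);o2,r2=ray(d,[b]); r1=r1[0];r2=r2[0]
    A=np.c_[r1,-r2]; t=np.linalg.lstsq(A,o2-o1,rcond=None)[0]
    p,q=o1+r1*t[0],o2+r2*t[1]; return (p+q)/2,np.linalg.norm(p-q)
for n,a,b in (("tall",(318,181),(356,289)),("mill",(269,318),(306,189)),("short",(381,211),(272,317)),("bottle",(334,112),(394,320))):
    print(n,*tri(a,b))
cup=tri((318,181),(356,289))[0]
st=robot.get_state(); E=np.array(cam("wrist")["extrinsics"]); R=np.array(st["ee_rot"])
co=-E[:3,:3].T@E[:3,3]; print("cam in tool",R.T@(co-st["ee_pos"]),"look",R.T@(-E[2,:3]))
for a in range(0,360,30):
    q=robot.ik([cup[0],cup[1],.25],Rd(a)); 
    print(a,None if q is None else np.round(q).tolist())
E
```

```text
tall [0.47857541 0.15187361 0.10218864] 0.0028231014989900105
mill [ 0.59368632 -0.18158763  0.09687449] 0.007237297567401058
short [0.63021553 0.19040249 0.05968004] 0.0014391202016486972
bottle [0.42248209 0.29945871 0.17460469] 0.0026476334773234576
cam in tool [ 0.0661468   0.00116846 -0.1438692 ] look [-2.58054822e-01 -7.76971041e-04  9.66129963e-01]
0 [4.0, 14.0, 88.0, -0.0, 78.0, 4.0]
30 [4.0, 14.0, 88.0, -0.0, 78.0, -26.0]
60 [4.0, 14.0, 88.0, -0.0, 78.0, -56.0]
90 [4.0, 14.0, 88.0, -0.0, 78.0, -86.0]
120 [4.0, 14.0, 88.0, -0.0, 78.0, -116.0]
150 [4.0, 14.0, 88.0, -0.0, 78.0, -146.0]
180 None
210 [4.0, 14.0, 88.0, -0.0, 78.0, 154.0]
240 [4.0, 14.0, 88.0, -0.0, 78.0, 124.0]
270 [4.0, 14.0, 88.0, -0.0, 78.0, 94.0]
300 [4.0, 14.0, 88.0, -0.0, 78.0, 64.0]
330 [4.0, 14.0, 88.0, -0.0, 78.0, 34.0]
```

```bash
python3 - <<'E'
from h import *
robot.move_to([.594,-.182,.24],Rd(0)); robot.hold(.2); c=cam("wrist"); save(c,"mill.png"); np.save("millE.npy",c["extrinsics"])
print(robot.get_state()["clock"],robot.get_state()["wrist_force"])
robot.move_to([.478,.152,.24],Rd(0)); robot.hold(.2); c=cam("wrist"); save(c,"cup.png"); np.save("cupE.npy",c["extrinsics"])
print(robot.get_state()["clock"],robot.get_state()["q"])
E
```

```text
3.2833 [0.21827205 0.01011476 0.74439282]
4.8583 [ 4.16599016e+00  1.46148709e+01  8.89017613e+01 -5.46748313e-04
  7.64926673e+01  4.22505982e+00]
```

View pics/mill.png

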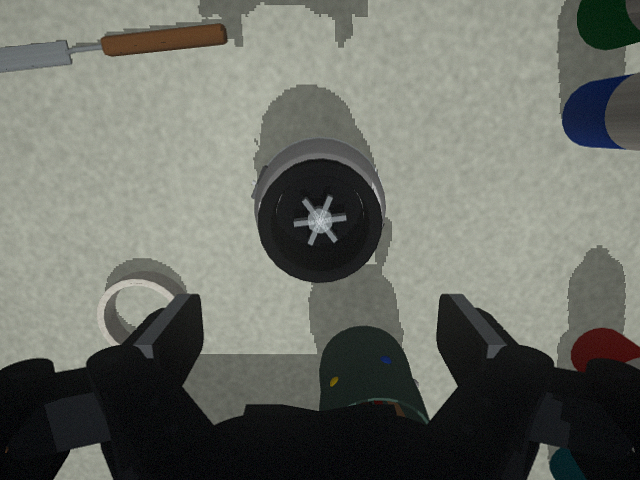

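View pics/cup.png

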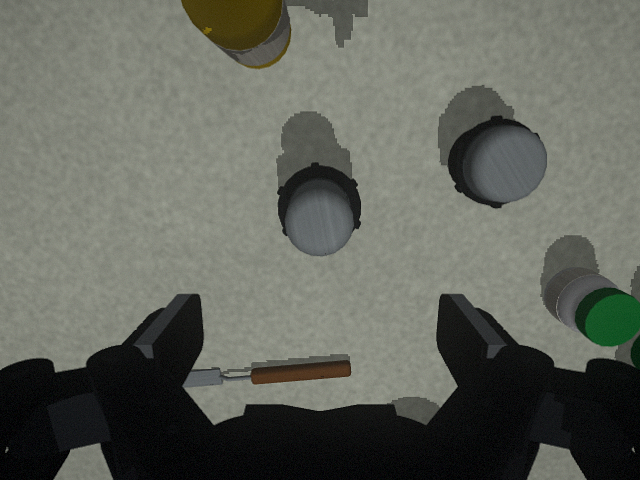

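The mill picture shows the collar at (320,220) with the star's teeth clearly visible. In the cup picture the top disc is at (320,217), with flange lugs at about (315,165), (355,182), (357,225), (284,232) and (281,183). Next I fit both.

```bash
cat > fit.py <<'E'
from h import *
c=cam("wrist")
def circ(P):
    A=np.c_[2*P[:,:2],np.ones(len(P))]; s=np.linalg.lstsq(A,(P[:,:2]**2).sum(1),rcond=None)[0]
    return s[:2],np.sqrt(s[2]+s[0]**2+s[1]**2)
def big(m): return max(cv2.findContours(m.astype(np.uint8),cv2.RETR_EXTERNAL,cv2.CHAIN_APPROX_NONE)[0],key=cv2.contourArea).reshape(-1,2)
def ld(n,ef):
    c["extrinsics"]=np.load(ef); return cv2.cvtColor(cv2.imread(n),cv2.COLOR_BGR2GRAY)
g=ld("pics/mill.png","millE.npy"); roi=np.zeros_like(g); roi[140:295,245:395]=1
k=big((g<50)&(roi>0)); P=onz(c,k,.107)[:,:2]
for _ in range(5):
    m,r=circ(P); e=np.linalg.norm(P-m,axis=1)-r; P=P[abs(e)<max(.0008,1.5*e.std())]
print("mill rim",m,r)
roi[:]=0; roi[185:258,285:355]=1
v,u=np.nonzero((g>90)&(roi>0)); P=onz(c,np.c_[u,v],.094)[:,:2]
k=big((g>90)&(roi>0)); C=onz(c,k,.094)[:,:2]
d0=(P.min(0)+P.max(0))/2; ctr=circ(C[np.linalg.norm(C-d0,axis=1)>.0175])
print("drive",P.mean(0),ctr)
def ph(P,m,lo,hi):
    w=P-m; r=np.hypot(*w.T); a=np.arctan2(w[:,1],w[:,0])[(r>lo)&(r<hi)]; z=np.exp(6j*a).mean()
    return np.degrees(np.angle(z))/6,abs(z),np.bincount(((np.degrees(a)-np.degrees(np.angle(z))/6+30)%360//60).astype(int))
print("drive phase mod60",ph(P,ctr[0],.010,.022), ph(P,m,.010,.022))
g=ld("pics/cup.png","cupE.npy"); roi[:]=0; roi[155:262,270:370]=1
hsv=g
k=big((g>75)&(roi>0)&(np.hypot(*np.array([np.indices(g.shape)[1]-320,np.indices(g.shape)[0]-217]))<39))
P=onz(c,k,.108)[:,:2]
P=P[P[:,1]<np.median(P[:,1])]
for _ in range(5):
    t,r=circ(P); e=np.linalg.norm(P-t,axis=1)-r; P=P[abs(e)<max(.0008,1.5*e.std())]
print("cup top",t,r)
v,u=np.nonzero((g<45)&(roi>0)); Q=onz(c,np.c_[u,v],.044)[:,:2]
k=big((g<45)&(roi>0)); C=onz(c,k,.044)[:,:2]; rr=np.linalg.norm(C-t,axis=1); C=C[(rr>.034)&(C[:,1]>t[1]-.01)]
for _ in range(6):
    f,r=circ(C); e=np.linalg.norm(C-f,axis=1)-r; C=C[abs(e)<max(.0008,1.2*e.std())]
print("flange",f,r)
for z in (t,f): print("lug phase",ph(Q,z,.0385,.042))
w=Q-f; r=np.hypot(*w.T); print(np.sort(np.degrees(np.arctan2(w[:,1],w[:,0]))[(r>.0383)]).round().astype(int))
E
python3 fit.py
```

```text
mill rim [ 0.5935985  -0.18003698] 0.04485768966852272
drive [ 0.59350261 -0.18062231] (array([ 0.59348321, -0.1807494 ]), np.float64(0.019098091979919685))
drive phase mod60 (np.float64(7.145832629889248), np.float64(0.893909149043958), array([63, 72, 64, 64, 67, 61])) (np.float64(7.182134031185353), np.float64(0.870663691538625), array([63, 67, 60, 65, 71, 65]))
cup top [0.47837626 0.15584408] 0.02695064896103855
flange [0.47741152 0.15352366] 0.0361573617857732
lug phase (np.float64(-25.3695312760937), np.float64(0.8770628667868628), array([11,  0,  0,  3, 24]))
lug phase (np.float64(-24.145922396938285), np.float64(0.9563170770804347), array([10,  0,  0,  2, 10]))
[-147 -145 -145 -144 -144 -143 -143 -142 -141 -140 -139  -31  -30  -29
  -28  -27  -26  -25  -24  -23  -22  -21   31   36  155  158  159]
```

```bash
python3 - <<'E'
from h import *
robot.line_to([.478,.1542,.10],rate=.15); robot.line_to([.478,.1542,.061],rate=.08)
robot.move_gripper(.045,force=80); s=robot.get_state(); print(s["clock"],s["ee_pos"],s["finger_gap"],s["grasp_force"],s["wrist_force"],s["torque"])
np.save("zg.npy",s["ee_pos"][2])
robot.line_to([.478,.1542,.11],rate=.1)
robot.move_to([.5935,-.1804,.215],Rd(-28)); robot.hold(.3); s=robot.get_state(); print(s["clock"],s["ee_pos"],s["finger_gap"],s["grasp_force"],s["wrist_force"],s["torque"],s["q"])
np.save("tare.npy",s["wrist_force"])
a=cam("side"); b=cam("scene"); w=cam("wrist")
cv2.imwrite("pics/chk.png",np.hstack([b["color"][130:430,130:430],w["color"][60:360,160:460]])[:,:,::-1])
E
```

```text
7.0417 [0.4783636  0.15424399 0.06165343] 0.05077618391790328 82.07568168640137 [-1.19676259 -0.37217243  5.53014503] [-0.02186461  0.16785337 -0.0211578 ]
9.3667 [ 0.59356673 -0.17980111  0.21494988] 0.05080679457429942 83.33164572715759 [-0.32343022 -0.91013911 -2.70273311] [0.03156718 0.00643657 0.01381599] [-2.76608429e+01  3.07976285e+01  6.92953711e+01  8.43654433e-04
  7.99148521e+01  2.88133600e-01]
```

View pics/chk.png

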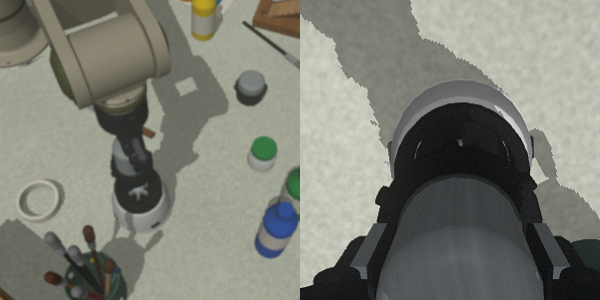

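The cup is held upright above the collar (mill at about (470,130) in the right half of the crop). Now I lower it, feeling as I go.

```bash
cat >> h.py <<'E'
def st(p=True):
    s=robot.get_state(); t=np.load("tare.npy"); f=np.array(s["wrist_force"])-t
    u=s["ee_pos"][2]-np.load("zg.npy")
    if p: print(round(s["clock"],2),"u%.2f"%(u*1e3),"xy",(np.array(s["ee_pos"][:2])*1e3).round(2),"F",f.round(2),"T",np.array(s["torque"]).round(2))
    return u,f,s
E
python3 - <<'E'
from h import *
zg=float(np.load("zg.npy")); xy=[.5935,-.1804]
robot.line_to(xy+[zg+.109],rate=.1); robot.hold(.2); st()
for u in np.arange(106,88.9,-1):
    robot.line_to(xy+[zg+u/1e3],rate=.02)
    uu,f,s=st()
    if f[2]>3 or np.hypot(f[0],f[1])>4: break
robot.hold(.1);st()
E
```

```text
10.31 u109.76 xy [ 593.76 -180.53] F [ 1.31  1.26 -0.04] T [0.01 0.03 0.06]
10.61 u105.88 xy [ 593.44 -180.35] F [ 0.23  1.3  -1.22] T [-0.01 -0.02 -0.04]
10.86 u104.96 xy [ 593.48 -180.4 ] F [0.53 1.51 0.3 ] T [-0.02 -0.02 -0.01]
11.11 u103.92 xy [ 593.47 -180.39] F [ 0.01  1.29 -0.51] T [ 0.05 -0.   -0.  ]
11.36 u102.93 xy [ 593.48 -180.39] F [ 0.69  0.63 -0.32] T [-0.01  0.02 -0.02]
11.61 u101.90 xy [ 593.45 -180.37] F [ 0.12  1.01 -0.35] T [ 0.01 -0.01  0.05]
11.86 u100.92 xy [ 593.47 -180.39] F [-0.11  0.92 -0.13] T [-0.04 -0.01 -0.02]
12.11 u99.91 xy [ 593.47 -180.37] F [ 0.32  0.76 -0.18] T [-0.05 -0.01 -0.02]
12.36 u98.91 xy [ 593.47 -180.4 ] F [ 0.76  0.95 -1.03] T [ 0.04  0.01 -0.02]
12.61 u97.93 xy [ 593.47 -180.39] F [ 1.32  1.84 -0.47] T [-0.02 -0.05  0.06]
12.86 u96.93 xy [ 593.47 -180.38] F [ 0.82  1.77 -1.01] T [-0.01  0.03  0.02]
13.11 u95.92 xy [ 593.48 -180.39] F [0.7  1.27 0.39] T [ 0.01 -0.04 -0.02]
13.36 u94.94 xy [ 593.49 -180.4 ] F [ 0.04  1.38 -0.17] T [-0.04 -0.01  0.04]
13.61 u93.91 xy [ 593.47 -180.37] F [-0.52  1.1  -0.52] T [ 0.02  0.01 -0.01]
13.86 u92.92 xy [ 593.48 -180.39] F [0.71 1.21 0.17] T [0.   0.01 0.02]
14.11 u92.24 xy [ 593.62 -180.44] F [0.58 0.8  2.33] T [ 0.02 -0.02 -0.01]
14.36 u92.13 xy [ 593.65 -180.49] F [-2.4   1.47  8.31] T [ 0.24  0.51 -0.  ]
14.46 u92.11 xy [ 593.67 -180.47] F [-2.99  1.85  7.81] T [ 0.24  0.51 -0.03]
```

The cup is teeth on teeth at 92 mm. I'll ease to a light push and turn.

```bash
python3 - <<'E'
from h import *
zg=float(np.load("zg.npy")); xy=[.5935,-.1804]; z=zg+.0916
robot.line_to(xy+[z],rate=.02); robot.hold(.1); st()
a0=-28
for d in (4,8,12,16,20,-4,-8,-12,-16):
    if d==-4:
        robot.line_to(xy+[z+.002],rate=.02); robot.move_to(xy+[z+.002],Rd(a0+d)); 
    robot.line_to(xy+[z],rate=.02,orientation=Rd(a0+d)); robot.hold(.1); print(d,end=" "); u,f,s=st()
    if u<.09178 and f[2]<1.2: break
E
```

```text
14.81 u92.13 xy [ 593.65 -180.46] F [-1.24  1.03  8.  ] T [0.11 0.38 0.05]
4 15.16 u92.13 xy [ 593.82 -180.59] F [-0.01  0.99  8.35] T [0.03 0.14 0.06]
8 15.51 u92.09 xy [ 593.87 -180.63] F [0.76 0.97 7.83] T [-0.05 -0.03  0.08]
12 15.86 u92.01 xy [ 593.86 -180.66] F [0.4  0.12 7.84] T [-0.17 -0.12  0.04]
16 16.21 u91.75 xy [ 593.72 -180.59] F [ 0.9  -0.07  7.83] T [-0.35 -0.28  0.01]
20 16.56 u90.59 xy [ 593.19 -179.79] F [ 1.39  1.92 -0.82] T [ 0.2  -0.27  0.04]
```

It dropped at +20°. I'll turn a bit further towards the centre of the gap, then lower gently.

```bash
python3 - <<'E'
from h import *
zg=float(np.load("zg.npy")); xy=[.5935,-.1804]; a0=-28
st()
for d in (24,28):
    robot.line_to(xy+[zg+.0906],rate=.02,orientation=Rd(a0+d)); robot.hold(.1); print(d,end=" "); u,f,s=st()
    if abs(s["torque"][2])>.1: break
for u in np.arange(89.6,82,-1):
    robot.line_to(xy+[zg+u/1e3],rate=.02); robot.hold(.05)
    uu,f,s=st()
    if f[2]>4 or np.hypot(f[0],f[1])>6: break
E
```

```text
16.56 u90.59 xy [ 593.19 -179.79] F [ 1.39  1.92 -0.82] T [ 0.2  -0.27  0.04]
24 16.91 u90.32 xy [ 593.32 -180.32] F [0.12 0.47 0.11] T [0.03 0.02 0.02]
28 17.26 u90.59 xy [ 593.48 -180.38] F [ 1.02  0.93 -0.32] T [-0.   -0.02 -0.05]
17.56 u89.55 xy [ 593.47 -180.4 ] F [-0.47  0.41  0.25] T [ 0.01 -0.04  0.02]
17.86 u88.55 xy [ 593.48 -180.4 ] F [ 0.86  1.25 -0.28] T [-0.    0.    0.03]
18.16 u87.55 xy [ 593.48 -180.39] F [ 0.09  0.17 -0.21] T [-0.03 -0.07 -0.03]
18.46 u86.56 xy [ 593.48 -180.4 ] F [ 0.79  0.39 -0.57] T [0.   0.   0.04]
18.76 u85.57 xy [ 593.49 -180.39] F [ 0.54  1.35 -1.42] T [0.02 0.03 0.03]
19.06 u84.56 xy [ 593.5  -180.37] F [-0.33  0.84 -0.6 ] T [-0.05  0.01 -0.01]
19.36 u83.57 xy [ 593.49 -180.4 ] F [-0.33  1.09 -0.21] T [-0.02 -0.06 -0.06]
19.66 u83.11 xy [ 593.62 -180.48] F [-0.57  2.05  5.87] T [ 0.04  0.25 -0.03]
```

```bash
python3 - <<'E'
from h import *
zg=float(np.load("zg.npy")); xy=[.5935,-.1804]
for u in np.arange(81.8,73,-.6):
    robot.line_to(xy+[zg+u/1e3],rate=.02); robot.hold(.1); print(round(u,1),end=" ")
    uu,f,s=st()
    if f[2]>17 or np.hypot(f[0],f[1])>8: break
robot.hold(.5); st(); print(s["finger_gap"],s["grasp_force"])
c=cam("side"); cv2.imwrite("pics/end.png",cv2.resize(c["color"][90:270,210:410],None,fx=3,fy=3)[:,:,::-1])
E
```

```text
81.8 20.01 u82.04 xy [ 593.59 -180.48] F [-0.92 -0.34  6.67] T [ 0.02  0.29 -0.03]
81.2 20.36 u81.32 xy [ 593.6  -180.46] F [-1.24  1.07  6.55] T [-0.01  0.17  0.02]
80.6 20.71 u80.71 xy [ 593.61 -180.45] F [-0.44  0.52  6.96] T [-0.01  0.11 -0.01]
80.0 21.06 u80.18 xy [ 593.61 -180.46] F [-0.06  0.95  8.78] T [ 0.04  0.15 -0.03]
79.4 21.41 u79.68 xy [ 593.62 -180.47] F [0.51 0.83 8.74] T [0.03 0.19 0.04]
78.8 21.76 u79.15 xy [ 593.62 -180.46] F [-0.57  1.31  9.8 ] T [0.03 0.22 0.  ]
78.2 22.11 u78.62 xy [ 593.62 -180.48] F [-2.24  1.1   9.84] T [ 0.02  0.3  -0.03]
77.6 22.46 u78.10 xy [ 593.61 -180.5 ] F [-1.63  0.64  9.88] T [0.03 0.36 0.02]
77.0 22.81 u77.56 xy [ 593.62 -180.49] F [-2.46  1.66 10.5 ] T [0.06 0.38 0.01]
76.4 23.16 u77.04 xy [ 593.63 -180.5 ] F [-1.29  1.25 11.02] T [ 0.07  0.46 -0.  ]
75.8 23.51 u76.97 xy [ 593.65 -180.54] F [-2.21  1.76 14.5 ] T [ 0.2   0.68 -0.03]
75.2 23.86 u76.92 xy [ 593.67 -180.57] F [-4.62  2.72 18.16] T [ 0.24  0.94 -0.01]
24.36 u76.93 xy [ 593.67 -180.58] F [-3.47  1.4  17.77] T [0.22 0.99 0.03]
0.05046445220462073 84.96739625930786
```

View pics/end.png

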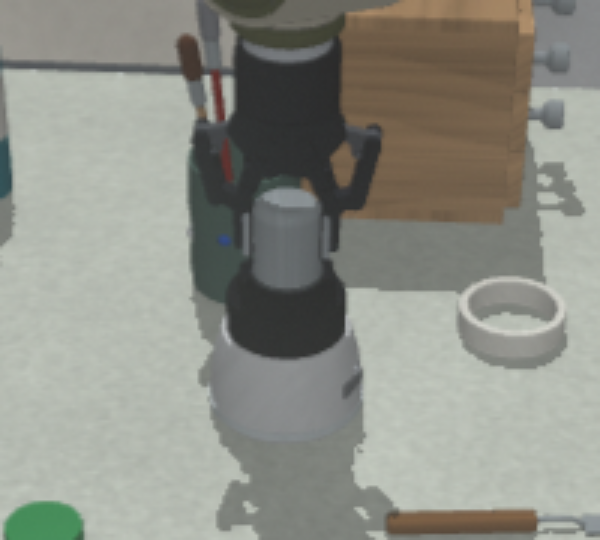

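The cup sits upright in the collar and has stopped hard at 76.9 mm under about 18 N, so it is fully down. I'm handing it in while still holding it.

```bash
python3 -c "
from cell import sign_off
print(sign_off())"
```

```text
the job is handed in; nothing more can be done
None
```

The tall cup is meshed with the mill's drive and held fully down on the sprung seat: underside at 76.9 mm, about 18 N of push, about 24 s used. I handed the job in while still pressing.

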